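Set an inspection camera against its stop and clamp its dovetail

TASK

Slide the inspection camera along its dovetail saddle until its plate is fully home against the end stop, then turn the leaning brass thumbscrew clockwise until it seats and the plate is clamped snug: stop as soon as the resistance rises firmly, and do not force it, or its thread bush spins. Leave the camera home and clamped, let go, and do not disturb the other things on the table.

Things in the scene. Friction and masses are not known exactly. Their poses are not given: they have to be found in the camera images.
- saddle: Black dovetail saddle bolted to the table; foot 150 x 150 mm. Origin: centre of its underside. y: direction of the slide, towards the end stop; z up; the thumbscrew leans out on its -x side. Slide floor 30 mm above the table, y -65 to +65 mm, between two undercut jaws (tops 45 mm high, outer sides x +/-52 mm). Aluminium end stop at y +65 to +75 mm, 48 mm high.
- stop_face (a point): Centre of the face of the end stop that the camera's plate must touch, 35 mm above the table, at y = +65 mm of the saddle; axes as the saddle's (y points into the stop).
- slide_holder: Fixed bystander: slide holder in front of the lens, on a 25 mm steel pillar, 88 mm wide in x, 10 mm deep, 135 mm high, foot 60 mm across. It stands at y = +215 mm of the saddle; its origin and axes are the saddle's.
- camera: Loose inspection camera, 0.5 to 0.85 kg, on an aluminium dovetail plate (74 mm wide below, 45 mm on top, 10 mm high, y -55 to +55 mm) lying in the saddle with about 1 mm of sideways play each way. Origin: centre of the plate's underside; y along the lens, towards the stop; z up. It starts 18 to 45 mm short of the stop and slides with 1 to 4 N; the jaws keep it from lifting out.
- camera_front (a point): Middle of the front end face of the camera's plate, 55 mm ahead of the camera's origin and 5 mm above the plate's underside. Home: it meets stop_face (0 along the saddle's y).
- lens_grip (a point): On the axis of the horizontal black lens barrel, 38 mm in diameter, at the middle of a free stretch (camera y +15 to +54 mm), at (0, 34, 86) mm of the camera, 116 mm above the table; axes as the camera's. Take it from above, closing along x. Its rim, 42 mm, ends at y +65 mm.
- camera_box (a point): Centre of the off-white camera box behind the lens, 44 (x) x 50 (y) x 44 (z) mm, at (0, -68, 86) mm of the camera. Between box and barrel a clamp block, 41 mm wide and 42 mm high, y -13 to +13 mm, on a pedestal 30 x 40 mm (y -20 to +20 mm) that stands on the plate.
- knob (a point): Centre of the clamp screw's brass knurled head, 24 mm in diameter, 20 mm long. z is the screw's axis, pointing out of the saddle, leaning 35 degrees from vertical to the saddle's -x. At x -63, y 0, z 82 mm of the saddle, up to 2 mm lower along the axis as it is driven in. x, y turn with the screw (white mark on its end along x). The lens barrel passes 50 mm from this axis.
- thumbscrew: The clamp screw; frame as point knob. Clockwise seen from outside (negative about its z) drives it in, 2 mm a turn. It is slack by a hidden 0.5 to 0.9 turn and runs at 0.06 N m; its tip, which presses the plate against the far jaw, adds little. Seated, its head bears hard on the boss and the torque rises at once: 0.15 to 0.3 N m is snug; at 0.4 N m the bush spins. It stays put when let go.
- screw_boss (a point): Middle of the outer end of the boss that the screw goes into, on the screw's axis; axes as the saddle's. The seated head's centre is 10 mm from it. The boss is 19 mm in diameter, narrower than the head, for 24 mm below its end (then 27 mm), so finger tips holding the head may reach 15 mm below the head's underside.
- bush_mark (a point): Black mark on the rim of the steel thread bush at the end of the boss (flange 19 mm in diameter, 3 mm high; pressed in, at any angle). It must not turn: it spins along with the screw if the screw is forced past its seat with more than 0.4 N m.
- lens_cap: Bystander: black lens cap, 44 mm across, 9 mm high, on the thumbscrew's side. Origin under its centre.
- ball_driver: Bystander: hex driver lying on the thumbscrew's side, red handle 129 x 19 x 19 mm, 95 mm blade along its +x. Origin under the handle's middle.
- post_holder: Bystander: black post holder, upright, 27 mm in diameter, 50 mm high, behind the saddle. Origin under its centre.
- post: Bystander: steel post, upright, 12.6 mm in diameter, 75 mm high, behind the saddle. Origin under its centre.
- slide_box: Bystander: closed blue slide box, 84 x 108 x 34 mm, behind the saddle. Origin under its centre.
- screw_tray: Bystander: clear open tray of cap screws, 70 x 90 x 18 mm, on the thumbscrew's side. Origin under its centre.
- lens_tube: Bystander: short black lens tube on end, 31 mm in diameter, 26 mm high, near the camera box's end. Origin under its centre.
Things that resemble listed ones, but are neither listed nor needed, are in the scene too. What is shaped like the camera but green or red is not meant.

How it is judged:
By the outcome, as a careful person would: the job done as asked, in the order asked, and still so for the second after the job is handed in, with the robot touching nothing.
It also fails if it takes over 72 s, if anything falls off the work surface, if the arm or the gripper's body presses on something with over 40 N, if the wrist force passes 120 N, or if a joint passes its speed limit or range.

ROBOT

A 6-joint arm with a two-finger parallel gripper is mounted at the origin on the work surface. World frame = base frame: x ahead of the robot, y to its left, z up, the work surface at z = 0. Lengths are in m, angles in rad, forces in N, time in s.
With the tool pointing down it reaches from about 0.15 to 0.775 m from the base axis. Payload 6.1 kg.
Tool frame: the origin (TCP) lies on the centre line of the jaws, within the pads' length; the fingertips stand 8 mm ahead of it and the grasp point (between the pads) lies 11 mm behind it (env.tcp_to_tips is the distance from the TCP to the fingertips, in m); y points along the fingers, x is the direction in which the jaws open and shut, and the axes are right-handed (so a half turn about y gives the same grasp; the last joint's range is limited). The gripper opens to 85 mm and grips with 20 to 120 N. Pads are 22 mm wide; open, the fingers measure 114 mm over their backs; the gripper's body (76 mm by 85 mm) begins 54 mm behind the grasp point. The pads swing forward as they close: fully open they stand 13 mm farther back than shut.
Start: joints at [1.246, 0.126, -0.04, 1.405, 0, 1.571], TCP at [0.168, 0.498, 0.239] pointing down, gripper open.
Joint ranges: [-2.72, 2.72], [-0.95, 1.95], [-1.27, 1.35], [-1.78, 2.02], [-1.46, 1.47], [-3.14, 3.14]. Speed limits (rad/s): [2.39, 2.39, 3.01, 3.14, 3.14, 3.14].

INTERFACE

Orientations are given as a unit quaternion [x, y, z, w].
In Python, from cell import env gives the robot as it stands.
- The arm moves only by the tool drive_tool, never from a script. Its argument "motion" is a list of rows, each an object with "jaw": the gripper command: -1 is shut, 1 is fully open, values between are in proportion; "xyz": the shift along the tool's x, y, z in cm, a list of three; "spin": the turn about the tool's y in rad. In form: [{"jaw": jaw, "xyz": [tx, ty, tz], "spin": spin}, ...]. A call has exactly 5 rows; each row shifts and turns the pose as measured when the row begins, along the tool's axes as they then stand; what a row does not reach is not made up. A row lasts 1/8 s, in which the tool goes at most 62.5 mm and 10.7 degrees, less where a joint would pass 70% of its speed; a pose out of reach is approached as far as the arm can. A call with a gripper value outside its range is refused whole. The fingers move at their own pace and stop on an object; "squeeze" is the grip in N (left out, the last holds). Time passes only in rows, so rows that do not move let the fingers close, or fill a call up. It gives the time, the measured TCP pose, the force and the opening at its end, in the units of the state.
- env.sense(): the state, without advancing time (a new reading comes with each control period).
- env.capture(name): name is "scene" or "top" or "wrist"; returns the picture (400x640x3 uint8, red, green, blue); there is no depth.
- env.camera_params(name): a dict with "intrinsics" (3x3 intrinsics, pixels), "R" (3x3) and "t" (3): a world point X has camera coordinates R X + t; the wrist camera has in their place "mount" (4x4, takes a point from camera to tool coordinates, whose origin is the TCP and whose axes are the tool frame's). Camera axes: x right, y down, z forward; pixel columns grow to the right and rows downward; lengths in m; the calibration is good to about 2 mm. A picture is of the moment at which its call begins: read the wrist's pose just before it. camera_params takes no time and is no camera call.
- env.finish_job(): hands the job in, once; it reports no verdict.
The state is a dict: "t": time; "joint_positions": joint angles; "qd": joint speeds; "joint_efforts": joint torques, N m; "tcp_pos": TCP position; "orientation": TCP orientation; "force": force on the tool from outside, world axes, zero at the start; "moment": the same for the moment, N m; "opening": finger opening in m.
Only numpy, scipy, OpenCV 4.12 (cv2) and the standard library are available. Lean on these libraries where they do the work, as an engineer would, in place of code of your own. Each camera call takes 0.05 s, during which the arm holds its last target. There are 200 camera calls.

## Working session

There is one attempt and no reset: what is moved stays moved. The work goes in short steps, Python scripts to look and compute and a tool call to move; the robot and the scene stay as the last step left them, time stands still between calls to the robot, and variables do not carry over. Pictures are saved under pics/ and viewed, about 8 in all and at most 12, crops included, and the job is handed in when it is done.

Besides the shell and the picture viewer there is one more tool, called after "Emit:" as name([rows], argument=value, ...), one row to a line, values as JSON. drive_tool: Moves the arm, as the interface text tells. Its arguments: {"type":"object","properties":{"motion":{"type":"array"},"squeeze":{"type":"number"}},"required":["motion"]}

```bash
ls; mkdir -p pics; python3 - <<'E'
from cell import env
import cv2,numpy as np
print(env.sense())
for n in("scene","top"):
    cv2.imwrite(f"pics/{n}0.png",env.capture(n)[:,:,::-1]); print(n,env.camera_params(n))
print(env.camera_params("wrist"))
E
```

```text
pics
{'t': 0.0, 'joint_positions': array([ 1.24602746e+00,  1.26401260e-01, -4.05833602e-02,  1.40538394e+00,
        2.71334662e-05,  1.57080054e+00]), 'qd': array([-0.00023704, -0.000874  ,  0.0002586 , -0.00062663,  0.00048577,
       -0.00061799]), 'joint_efforts': array([-3.14967065e-04, -4.35915399e+01,  3.52921021e+01,  1.73616002e-02,
       -1.86532714e-05,  2.91283200e-06]), 'tcp_pos': array([0.16739482, 0.49720172, 0.23852858]), 'orientation': array([ 0.57457541,  0.41212806, -0.41304212, -0.57394231]), 'force': array([0.05883989, 0.0840255 , 0.00827804]), 'moment': array([ 0.04572584,  0.01827276, -0.0194194 ]), 'opening': 0.0854691309572047}
scene {'intrinsics': array([[436.85178065,   0.        , 316.74949298],
       [  0.        , 436.85178065, 195.031268  ],
       [  0.        ,   0.        ,   1.        ]]), 'R': array([[ 0.04286364,  0.99899796, -0.01287593],
       [ 0.57738112, -0.03528707, -0.81571188],
       [-0.81534885,  0.02753006, -0.57831509]]), 't': array([-0.0445676 , -0.24872862,  1.40027374])}
top {'intrinsics': array([[436.28410704,   0.        , 317.40905474],
       [  0.        , 436.28410704, 200.66015084],
       [  0.        ,   0.        ,   1.        ]]), 'R': array([[-0.00711718, -0.99976553, -0.02045051],
       [-0.98384076,  0.01065975, -0.17872808],
       [ 0.17890417,  0.01884801, -0.98368595]]), 't': array([0.04257758, 0.56382832, 0.81460711])}
{'intrinsics': array([[289.18565131,   0.        , 317.02008571],
       [  0.        , 289.18565131, 199.50900876],
       [  0.        ,   0.        ,   1.        ]]), 'mount': array([[ 9.99999962e-01,  2.11254562e-04,  1.77904711e-04,
         5.50623820e-04],
       [-1.13713573e-04, -2.72085658e-01,  9.62273029e-01,
        -1.33992905e-01],
       [ 2.51689888e-04, -9.62273012e-01, -2.72085623e-01,
         6.88990764e-02],
       [ 0.00000000e+00,  0.00000000e+00,  0.00000000e+00,
         1.00000000e+00]])}
```

View pics/scene0.png

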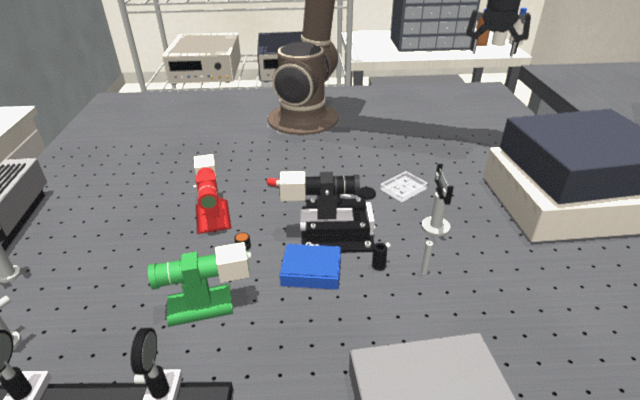

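View pics/top0.png

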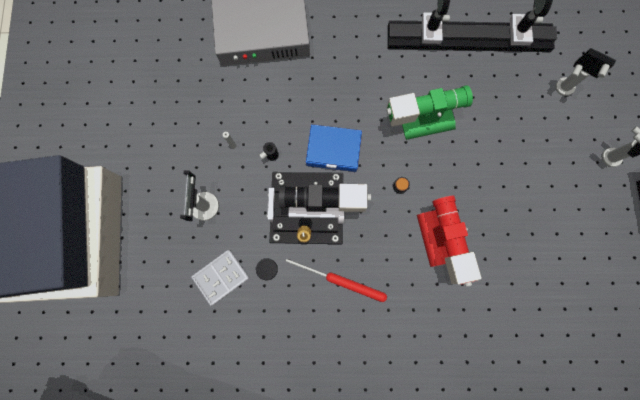

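The scene shows the off-white/black camera at the saddle. In the top view the saddle foot is around (307,208), the knob at (304,234), the box at (353,197), the end stop at (271,204), and the lens points left (+y world).

```bash
cat > h.py <<'E'
import numpy as np,cv2
from cell import env
from scipy.spatial.transform import Rotation as Rot
def cam(n):
    p=env.camera_params(n);K=p["intrinsics"]
    if n!="wrist": return K,p["R"],p["t"]
    s=env.sense();T=np.eye(4);T[:3,:3]=Rot.from_quat(s["orientation"]).as_matrix();T[:3,3]=s["tcp_pos"]
    M=np.linalg.inv(T@p["mount"]);return K,M[:3,:3],M[:3,3]
def ray(c,u,v):
    K,R,t=c;o=-R.T@t;d=R.T@np.linalg.solve(K,[u,v,1]);return o,d/np.linalg.norm(d)
def onz(c,u,v,z):
    o,d=ray(c,u,v);return o+d*(z-o[2])/d[2]
def proj(c,X):
    K,R,t=c;q=K@(R@np.asarray(X)+t);return q[:2]/q[2]
E
python3 - <<'E'
from h import *
im=cv2.imread("pics/top0.png");cr=im[160:260,250:400]
cv2.imwrite("pics/topc.png",cv2.resize(cr,None,fx=5,fy=5,interpolation=cv2.INTER_CUBIC))
E
```

```text
(no output)
```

View pics/topc.png

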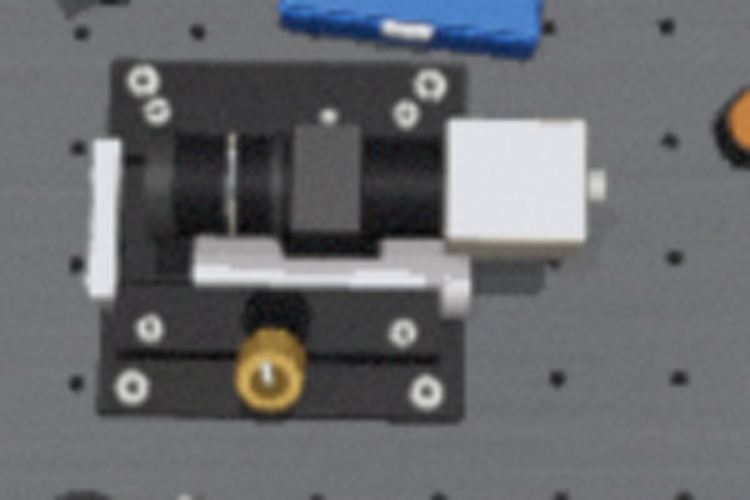

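```bash
python3 - <<'E'
from h import *
c=cam("top")
f=lambda u,v,z:onz(c,250+u/5-.4,160+v/5-.4,z).round(4)
fs=[f(*p,.012) for p in((142,80),(430,85),(132,387),(427,392))];print(fs,np.mean(fs,0))
fc=[f(*p,.010) for p in((110,60),(467,65),(97,414),(463,419))];print("foot",fc,np.mean(fc,0))
print("knobend",f(268,376,.090))
print("stop",[f(*p,.048) for p in((92,139),(121,139),(115,297),(88,297))])
bx=[f(*p,.138) for p in((446,119),(586,119),(586,242),(446,242))];print("box",bx,np.mean(bx,0))
print("plate front",f(193,237,.04),f(193,270,.04))
E
```

```text
[array([0.6258, 0.1207, 0.012 ]), array([ 6.221e-01, -2.000e-04,  1.200e-02]), array([0.4966, 0.1237, 0.012 ]), array([0.4934, 0.0029, 0.012 ])] [0.559475 0.061775 0.012   ]
foot [array([0.6351, 0.1346, 0.01  ]), array([ 0.6311, -0.0159,  0.01  ]), array([0.4858, 0.1382, 0.01  ]), array([ 0.4824, -0.0117,  0.01  ])] [0.5586 0.0613 0.01  ]
knobend [0.4926 0.0638 0.09  ]
stop [array([0.5929, 0.1366, 0.048 ]), array([0.5928, 0.1249, 0.048 ]), array([0.5288, 0.1266, 0.048 ]), array([0.5289, 0.1374, 0.048 ])]
box [array([ 0.5795, -0.0027,  0.138 ]), array([ 0.5789, -0.0528,  0.138 ]), array([ 0.5342, -0.0516,  0.138 ]), array([ 0.5348, -0.002 ,  0.138 ])] [ 0.55685  -0.027275  0.138   ]
plate front [0.5539 0.0965 0.04  ] [0.5405 0.0964 0.04  ]
```

```bash
cat >> h.py <<'E'
S=np.array([.5595,.0615,0]);YAW=-.0257
def Rs(): return Rot.from_euler('z',YAW).as_matrix()
def st(): 
    s=env.sense();return s,Rot.from_quat(s["orientation"]).as_matrix(),s["tcp_pos"]
def rel(target):  # target world -> tool shift cm
    s,R,p=st();return (R.T@(np.asarray(target)-p)*100).round(2)
E
python3 - <<'E'
from h import *
s,R,p=st();print(R.round(3))
yx=Rs()[:,0]
print("tool x angle",np.arctan2(R[1,0],R[0,0]),"saddle x",YAW)
L=np.array([.5594,.0747,.105]);print(rel(L+[0,0,.06]))
E
```

```text
[[ 0.319 -0.    -0.948]
 [ 0.948 -0.001  0.319]
 [-0.001 -1.     0.   ]]
tool x angle 1.2459523651308901 saddle x -0.0257
[-27.52   7.4  -50.63]
```

Emit:
drive_tool([
  {"jaw": 0.6,"xyz": [-2.6,0,-4.8],"spin": 0.185},
  {"jaw": 0.6,"xyz": [-1.7,0,-5.2],"spin": 0.185},
  {"jaw": 0.6,"xyz": [-0.7,0,-5.5],"spin": 0.185},
  {"jaw": 0.6,"xyz": [0.3,0,-5.5],"spin": 0.185},
  {"jaw": 0.6,"xyz": [1.3,0,-5.3],"spin": 0.185},
], squeeze=20)

```text
t: 0.72
tcp_pos: [0.3546, 0.291, 0.2361]
orientation: [0.7, 0.107, -0.109, -0.697]
force: [0.1, 0.4, -0.4]
opening: 0.0685
```

```bash
python3 - <<'E'
from h import *
s,R,p=st();print(s['t'],p,R.round(3),s['joint_positions'].round(3),s['opening'],"a",np.arctan2(R[1,0],R[0,0]),rel([.5594,.0747,.165]))
E
```

```text
0.725 [0.35461656 0.29099643 0.23614611] [[ 0.953 -0.002 -0.303]
 [ 0.303 -0.004  0.953]
 [-0.004 -1.    -0.003]] [ 0.688  0.004 -0.177  1.394 -0.002  1.952] 0.06852292398469037 a 0.3075327217024304 [ 13.     7.16 -26.79]
```

Emit:
drive_tool([
  {"jaw": 0.5,"xyz": [2.6,0,-5.4],"spin": 0.167},
  {"jaw": 0.5,"xyz": [3.5,0,-4.9],"spin": 0.167},
  {"jaw": 0.5,"xyz": [4.2,0,-4.2],"spin": 0},
  {"jaw": 0.5,"xyz": [4.2,0,-4.2],"spin": 0},
  {"jaw": 0.5,"xyz": [4.0,0,-4.0],"spin": 0},
])

```text
t: 1.35
tcp_pos: [0.5608, 0.0664, 0.2352]
orientation: [0.708, -0.015, 0.013, -0.706]
force: [0.4, 0.3, 0.0]
opening: 0.0638
```

```bash
python3 - <<'E'
from h import *
s,R,p=st();print(s['t'],p,s['joint_positions'].round(3),s['opening'],"a",np.arctan2(R[1,0],R[0,0]),rel([.5594,.0747,.165]),R.round(3))
im=env.capture("wrist");cv2.imwrite("pics/w1.png",im[:,:,::-1])
c=cam("wrist")
for q in ([.5594,.0747,.135],):print(proj(c,q))
E
```

```text
1.35 [0.56079499 0.06637282 0.23523575] [ 0.119  0.205  0.046  1.416 -0.003  1.73 ] 0.06384546843581594 a -0.0394802169615814 [-0.15  7.02  0.85] [[ 0.999 -0.004  0.039]
 [-0.039 -0.004  0.999]
 [-0.003 -1.    -0.004]]
[310.07932128 188.09270082]
```

View pics/w1.png

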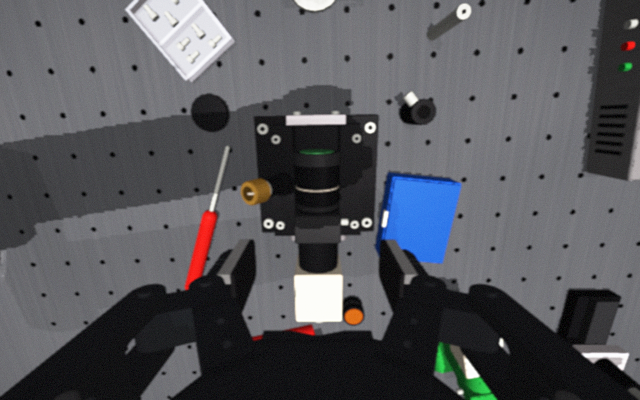

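The wrist view shows the barrel centre near column 317 (rows 150–210), knob at (255,192), box at (318,298), stop at (316,120); the arm was possibly still settling, so I re-measure at rest.

Emit:
drive_tool([
  {"jaw": 0.5,"xyz": [0,2,0.8],"spin": -0.013},
  {"jaw": 0.5,"xyz": [0,2,0],"spin": 0},
  {"jaw": 0.5,"xyz": [0,0,0],"spin": 0},
  {"jaw": 0.5,"xyz": [0,0,0],"spin": 0},
  {"jaw": 0.5,"xyz": [0,0,0],"spin": 0},
])

```text
t: 2.02
tcp_pos: [0.566, 0.067, 0.1922]
orientation: [0.71, -0.014, 0.011, -0.704]
force: [-1.2, 0.3, 0.3]
opening: 0.064
```

```bash
python3 - <<'E'
from h import *
s,R,p=st();c=cam("wrist")
print(s['t'],p,s['joint_positions'].round(3),np.abs(s['qd']).max(),"a",np.arctan2(R[1,0],R[0,0]))
im=env.capture("wrist")[:,:,::-1].copy();cv2.imwrite("pics/w2.png",im)
hsv=cv2.cvtColor(im,cv2.COLOR_BGR2HSV)
def blobs(m,amin,nm):
    n,l,stt,ce=cv2.connectedComponentsWithStats(m.astype(np.uint8))
    for i in range(1,n):
        if stt[i,4]>amin: print(nm,stt[i],ce[i].round(1))
blobs((hsv[...,2]>190)&(hsv[...,1]<60),60,"white")
blobs((hsv[...,0]>12)&(hsv[...,0]<28)&(hsv[...,1]>110)&(hsv[...,2]>70),60,"brass")
for X in ([.5594,.0747,.135],[.4926,.0638,.09],[.55685,-.0273,.138]):print(proj(c,X))
cv2.imwrite("pics/w2c.png",cv2.resize(im[80:340,200:440],None,fx=2.3,fy=2.3,interpolation=cv2.INTER_CUBIC))
E
```

```text
2.025 [0.56599456 0.0670106  0.19217727] [ 0.121  0.219 -0.031  1.327 -0.007  1.727] 0.010155872628878534 a -0.03517797051546095
white [  97    0  120   76 4998] [162.6  28.5]
white [414  89  14  15 138] [420.4  96.1]
white [276 112  69  14 749] [310.7 119.9]
white [367 123  12  13 111] [372.5 129. ]
white [192 204   8  18  81] [195.2 212.4]
white [386 224   7  16  81] [388.9 231.5]
white [363 231  10  10  66] [367.6 235.6]
white [253 232  10   9  63] [257.4 236. ]
white [ 282  304   58   32 1639] [311.6 318.5]
white [477 378  20  22 251] [484.  390.7]
white [618 381  22   8 118] [629.3 383.3]
brass [222 188  36  32 816] [239.5 203.2]
[307.21739261 209.94318778]
[231.79878049 208.05165198]
[309.60721965 335.08339139]
```

View pics/w2c.png

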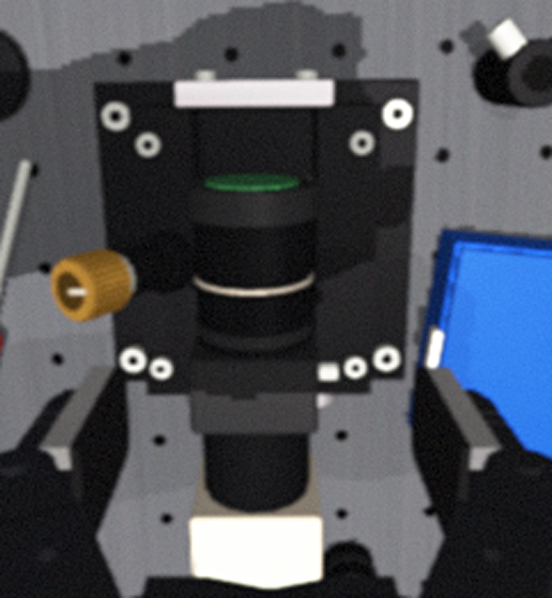

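```bash
python3 - <<'E'
from h import *
c=cam("wrist")
s,R,p=st();print(p)
print("block front y",onz(c,310,250.4,.137),"rim front top",onz(c,310,80+185/2.3,.137),"box front",onz(c,311,304.5,.138))
print("stop top near",onz(c,310,80+105/2.3,.048),"far",onz(c,310,80+81/2.3,.048))
for a in((283.5,205),(337,205)):print(onz(c,*a,.116))
print("knobend",onz(c,231.7,204.8,.090))
E
```

```text
[0.56608508 0.06703955 0.19233861]
block front y [0.56024362 0.04479504 0.137     ] rim front top [0.56293622 0.10932931 0.137     ] box front [5.59175232e-01 4.15717929e-04 1.38000000e-01]
stop top near [0.56137216 0.12855453 0.048     ] far [0.5617611  0.13787638 0.048     ]
[0.5407053 0.0730015 0.116    ]
[0.58132894 0.0716231  0.116     ]
knobend [0.49294214 0.06670799 0.09      ]
```

Emit:
drive_tool([
  {"jaw": 0.45,"xyz": [-0.5,2.5,0.9],"spin": -0.009},
  {"jaw": 0.45,"xyz": [0,2.5,0],"spin": 0},
  {"jaw": 0.45,"xyz": [0,2.0,0],"spin": 0},
  {"jaw": 0.45,"xyz": [0,1.0,0],"spin": 0},
  {"jaw": 0.45,"xyz": [0,0,0],"spin": 0},
])

```text
t: 2.7
tcp_pos: [0.5631, 0.0769, 0.1145]
orientation: [0.709, -0.008, 0.01, -0.705]
force: [-0.5, 0.2, -0.1]
opening: 0.0622
```

```bash
python3 - <<'E'
from h import *
s,R,p=st()
print(s['t'],p,s['force'],s['opening'],rel([.561,.076,.105]),s['joint_positions'].round(3),"a",np.arctan2(R[1,0],R[0,0]))
E
```

```text
2.7 [0.56312006 0.07689374 0.11454941] [-0.50755807  0.23452604 -0.10381393] 0.06222215061180548 [-0.21  0.95 -0.09] [ 0.139  0.233 -0.185  1.151 -0.007  1.735] a -0.024701767933262377
```

Descend the last centimetre and close gently.

Emit:
drive_tool([
  {"jaw": 0.45,"xyz": [-0.2,0.8,-0.1],"spin": 0},
  {"jaw": -0.1,"xyz": [0,0.1,0],"spin": 0},
  {"jaw": -0.4,"xyz": [0,0,0],"spin": 0},
  {"jaw": -0.4,"xyz": [0,0,0],"spin": 0},
  {"jaw": -0.4,"xyz": [0,0,0],"spin": 0},
], squeeze=20)

```text
t: 3.32
tcp_pos: [0.5619, 0.076, 0.1071]
orientation: [0.709, -0.007, 0.011, -0.705]
force: [-0.7, -1.1, -1.5]
opening: 0.0375
```

```bash
python3 - <<'E'
from h import *
s,R,p=st()
print(s['t'],p,s['force'],s['opening'],rel([.561,.076,.105]),"a",np.arctan2(R[1,0],R[0,0]))
E
```

```text
3.325 [0.56191577 0.07596969 0.10705636] [-0.72285371 -1.06645463 -1.46091635] 0.03751007158985026 [-0.09  0.21  0.  ] a -0.024489030418153007
```

Emit:
drive_tool([
  {"jaw": -0.4,"xyz": [0,0,0.6],"spin": 0},
  {"jaw": -0.4,"xyz": [0,0,0.6],"spin": 0},
  {"jaw": -0.4,"xyz": [0,0,0.6],"spin": 0},
  {"jaw": -0.4,"xyz": [0,0,0.6],"spin": 0},
  {"jaw": -0.4,"xyz": [0,0,0.3],"spin": 0},
])

```text
t: 3.95
tcp_pos: [0.5626, 0.1029, 0.1071]
orientation: [0.711, -0.007, 0.011, -0.703]
force: [-0.9, -3.5, 0.7]
opening: 0.0372
```

Emit:
drive_tool([
  {"jaw": -0.4,"xyz": [0,0,0.3],"spin": 0},
  {"jaw": -0.4,"xyz": [0,0,0.3],"spin": 0},
  {"jaw": -0.4,"xyz": [0,0,0.3],"spin": 0},
  {"jaw": -0.4,"xyz": [0,0,0.2],"spin": 0},
  {"jaw": -0.4,"xyz": [0,0,0.2],"spin": 0},
])

```text
t: 4.58
tcp_pos: [0.5626, 0.1074, 0.107]
orientation: [0.718, -0.009, 0.013, -0.696]
force: [-2.0, -11.8, 0.4]
opening: 0.0376
```

Emit:
drive_tool([
  {"jaw": -0.4,"xyz": [0,0,0.2],"spin": 0},
  {"jaw": -0.4,"xyz": [0,0,0.2],"spin": 0},
  {"jaw": -0.4,"xyz": [0,0,0.1],"spin": 0},
  {"jaw": -0.4,"xyz": [0,0,0],"spin": 0},
  {"jaw": -0.4,"xyz": [0,0,0],"spin": 0},
])

```text
t: 5.2
tcp_pos: [0.5625, 0.1074, 0.107]
orientation: [0.722, -0.01, 0.015, -0.692]
force: [-0.5, -5.1, 0.5]
opening: 0.0371
```

```bash
python3 - <<'E'
from h import *
s,R,p=st()
print(s['t'],p,s['force'],s['moment'],s['joint_positions'].round(3),R.round(3))
cv2.imwrite("pics/w3.png",env.capture("wrist")[:,:,::-1])
cv2.imwrite("pics/t3.png",env.capture("top")[:,:,::-1])
im=cv2.imread("pics/t3.png")[160:260,250:400]
w=cv2.imread("pics/w3.png")
cv2.imwrite("pics/c3.png",np.vstack([cv2.resize(im,(600,400),interpolation=2),cv2.resize(w,(600,375))[:200]]))
E
```

```text
5.2 [0.56247318 0.10736218 0.10697884] [-0.51028845 -5.12150187  0.53605148] [-0.68734351  0.09084651  0.06633716] [ 0.21   0.248 -0.183  1.143 -0.042  1.815] [[ 0.999  0.006  0.035]
 [-0.035 -0.042  0.999]
 [ 0.007 -0.999 -0.041]]
```

View pics/c3.png

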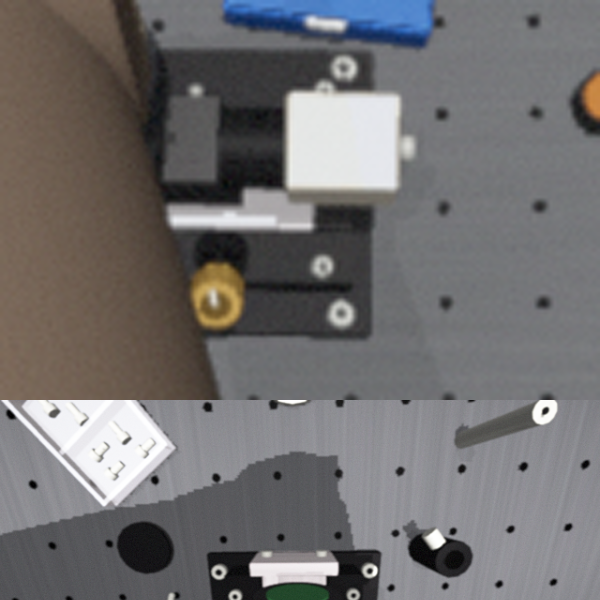

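Camera is at the stop: travel of 31 mm, then blocked with rising force. Release and rise.

Emit:
drive_tool([
  {"jaw": 0.4,"xyz": [0,0,0],"spin": 0},
  {"jaw": 0.4,"xyz": [0,0,0],"spin": 0},
  {"jaw": 0.4,"xyz": [0,-2,0],"spin": 0},
  {"jaw": 0.4,"xyz": [0,-5,0],"spin": 0},
  {"jaw": 0.4,"xyz": [0,-5,0],"spin": 0},
])

```text
t: 5.92
tcp_pos: [0.5602, 0.1148, 0.2255]
orientation: [0.72, -0.012, 0.011, -0.694]
force: [-0.2, 0.2, 1.6]
opening: 0.0599
```

```bash
python3 - <<'E'
from h import *
s,R,p=st()
print(s['t'],p,s['force'],s['joint_positions'].round(3),s['opening'],R.round(3))
E
```

```text
5.925 [0.56017219 0.11479088 0.22550827] [-0.19140505  0.16574276  1.56365898] [ 0.22   0.223  0.047  1.404 -0.036  1.824] 0.05987173103094032 [[ 0.999 -0.001  0.033]
 [-0.033 -0.037  0.999]
 [-0.    -0.999 -0.037]]
```

```bash
python3 - <<'E'
import numpy as np
D=[(.1264,-.0406,.5246,.2385),(.004,-.177,.4587,.2361),(.205,.046,.5647,.2352),(.219,-.031,.570,.1922),(.233,-.185,.5684,.1145),(.223,.047,.5718,.2255)]
A=[];b=[]
for j2,j3,r,z in D:
    p=j2-j3
    A+=[[1,0,np.sin(j2),np.cos(p)],[0,1,np.cos(j2),-np.sin(p)]];b+=[r,z]
x,res,_,_=np.linalg.lstsq(np.array(A),b,rcond=None);print("r0,h,L1,L2",x,(np.array(A)@x-b).round(4))
r0,h,L1,L2=x
# j4 limit vertical: p=-.449
for j2 in np.arange(-.9,.95,.2):print(round(j2,2),"r",r0+L1*np.sin(j2)+L2*np.cos(-.449),"z",h+L1*np.cos(j2)+L2*np.sin(.449),"j3",j2+.449)
E
```

```text
r0,h,L1,L2 [ 0.01224173 -0.24972443  0.56640721  0.4492533 ] [ 0.002  -0.001  -0.0023 -0.0003  0.0064 -0.0015  0.0006 -0.0002 -0.0148
  0.0045  0.008  -0.0015]
-0.9 r -0.026716241788269424 z 0.29736501085801675 j3 -0.451
-0.7 r 0.05207622480028973 z 0.37849277246269986 j3 -0.25099999999999995
-0.5 r 0.14541568599631294 z 0.44234973353768037 j3 -0.05099999999999988
-0.3 r 0.2495809920316174 z 0.4863901185571924 j3 0.1490000000000002
-0.1 r 0.36041940086720714 z 0.5088581763479796 j3 0.34900000000000025
0.1 r 0.47351213491363253 z 0.5088581763479795 j3 0.5490000000000004
0.3 r 0.5843505437492222 z 0.4863901185571923 j3 0.7490000000000003
0.5 r 0.6885158497845266 z 0.44234973353768026 j3 0.9490000000000003
0.7 r 0.7818553109805498 z 0.37849277246269963 j3 1.1490000000000005
0.9 r 0.860647777569109 z 0.29736501085801653 j3 1.3490000000000006
```

Emit:
drive_tool([
  {"jaw": 0.4,"xyz": [-1,-5.5,-2.5],"spin": 0},
  {"jaw": 0.4,"xyz": [-1,-5.5,-2.5],"spin": 0},
  {"jaw": 0.4,"xyz": [-1,-5.5,-2.5],"spin": 0},
  {"jaw": 0.4,"xyz": [-1,-5.5,-2.5],"spin": 0},
  {"jaw": 0.4,"xyz": [-1,-5.5,-2.5],"spin": 0},
])

```text
t: 6.55
tcp_pos: [0.5032, 0.0026, 0.4991]
orientation: [0.718, -0.002, 0.017, -0.696]
force: [-69.6, -1.2, -2.6]
opening: 0.0599
```

Emit:
drive_tool([
  {"jaw": 0.4,"xyz": [0,-6,0],"spin": 0},
  {"jaw": 0.4,"xyz": [0,-6,0],"spin": 0},
  {"jaw": 0.4,"xyz": [0,-6,0],"spin": 0},
  {"jaw": 0.4,"xyz": [0,-6,0],"spin": 0},
  {"jaw": 0.4,"xyz": [0,-6,0],"spin": 0},
])

```text
t: 7.18
tcp_pos: [0.4385, 0.0072, 0.6046]
orientation: [0.709, 0.082, 0.097, -0.694]
force: [1.4, -0.1, -0.1]
opening: 0.0598
```

```bash
python3 - <<'E'
from h import *
s,R,p=st()
print(s['t'],p,s['force'],s['joint_positions'].round(3),s['opening'],R.round(3))
E
```

```text
7.175 [0.43848029 0.00718328 0.60461073] [ 1.42013763 -0.08315605 -0.10035976] [ 0.038  0.069  0.772  2.021 -0.033  1.627] 0.05983357693064311 [[ 0.968  0.251  0.024]
 [-0.019 -0.023  1.   ]
 [ 0.252 -0.968 -0.018]]
```

Emit:
drive_tool([
  {"jaw": 0.4,"xyz": [0,-3,0],"spin": 0},
  {"jaw": 0.4,"xyz": [0,-3,0],"spin": 0},
  {"jaw": 0.4,"xyz": [0,-3,0],"spin": 0},
  {"jaw": 0.4,"xyz": [0,-3,0],"spin": 0},
  {"jaw": 0.4,"xyz": [0,-3,0],"spin": 0},
])

```text
t: 7.8
tcp_pos: [0.39, 0.0079, 0.6529]
orientation: [0.7, 0.124, 0.137, -0.69]
force: [-0.0, 0.3, 0.3]
opening: 0.0596
```

```bash
python3 - <<'E'
from h import *
s,R,p=st()
print(s['t'],p,s['force'],s['joint_positions'].round(3),np.degrees(np.arctan2(R[0,1],-R[2,1])),R.round(3))
E
```

```text
7.8 [0.39000576 0.00787726 0.65286098] [-0.02401397  0.27479937  0.33876435] [ 0.046 -0.032  0.787  2.02  -0.035  1.629] 21.265876163412 [[ 0.932  0.363  0.021]
 [-0.015 -0.018  1.   ]
 [ 0.363 -0.932 -0.011]]
```

Emit:
drive_tool([
  {"jaw": 0.4,"xyz": [0,-4,0],"spin": 0},
  {"jaw": 0.4,"xyz": [0,-4,0],"spin": 0},
  {"jaw": 0.4,"xyz": [0,-4,0],"spin": 0},
  {"jaw": 0.4,"xyz": [0,-4,0],"spin": 0},
  {"jaw": 0.4,"xyz": [0,-4,0],"spin": 0},
])

```text
t: 8.43
tcp_pos: [0.3174, 0.0057, 0.7093]
orientation: [0.685, 0.179, 0.19, -0.68]
force: [0.1, 0.6, -0.1]
opening: 0.0595
```

```bash
python3 - <<'E'
from h import *
s,R,p=st()
print(s['t'],p,s['force'],s['joint_positions'].round(3),np.degrees(np.arctan2(R[0,1],-R[2,1])),R.round(3))
E
```

```text
8.425 [0.31742699 0.00566411 0.70926181] [ 0.12386332  0.64904516 -0.09346124] [ 0.05  -0.167  0.809  2.02  -0.035  1.627] 30.18960425145696 [[ 0.864  0.503  0.017]
 [-0.013 -0.01   1.   ]
 [ 0.503 -0.864 -0.002]]
```

Emit:
drive_tool([
  {"jaw": 0.4,"xyz": [0,-4,0],"spin": 0},
  {"jaw": 0.4,"xyz": [0,-4,0],"spin": 0},
  {"jaw": 0.4,"xyz": [0,-3,0],"spin": 0},
  {"jaw": 0.4,"xyz": [0,0,0],"spin": 0},
  {"jaw": 0.4,"xyz": [0,0,0],"spin": 0},
])

```text
t: 9.05
tcp_pos: [0.2703, 0.0026, 0.7368]
orientation: [0.674, 0.21, 0.219, -0.673]
force: [1.1, 0.8, -0.3]
opening: 0.0598
```

```bash
python3 - <<'E'
from h import *
s,R,p=st()
print(s['t'],p,s['force'],s['joint_positions'].round(3),np.degrees(np.arctan2(R[0,1],-R[2,1])),R.round(3))
k=S+Rs()@[-.063,0,.082];ax=Rs()@[-np.sin(np.radians(35)),0,np.cos(np.radians(35))]
print(k,ax,"TCP goals 12cm out",k+ax*.12,rel(k+ax*.12))
E
```

```text
9.05 [0.27027313 0.00263896 0.73680719] [ 1.13029201  0.78085578 -0.31700592] [ 0.039 -0.247  0.819  2.02  -0.028  1.616] 35.33372932512467 [[ 0.816  0.578  0.013]
 [-0.013 -0.005  1.   ]
 [ 0.578 -0.816  0.003]]
[0.4965208  0.06311892 0.082     ] [-0.57338703  0.01473929  0.81915204] TCP goals 12cm out [0.42771436 0.06488764 0.18029825] [-19.42  54.47   6.25]
```

Emit:
drive_tool([
  {"jaw": 0.4,"xyz": [0,3,0.5],"spin": 0},
  {"jaw": 0.4,"xyz": [-0.5,5,0.7],"spin": 0},
  {"jaw": 0.4,"xyz": [-1,5,0.7],"spin": 0},
  {"jaw": 0.4,"xyz": [-1.5,5,0.7],"spin": 0},
  {"jaw": 0.4,"xyz": [-2,5,0.7],"spin": 0},
])

```text
t: 9.68
tcp_pos: [0.3706, 0.0362, 0.5121]
orientation: [0.675, 0.208, 0.219, -0.673]
force: [-0.3, -0.5, 0.2]
opening: 0.0602
```

```bash
cat >> h.py <<'E'
k=S+Rs()@[-.063,0,.082];ax=Rs()@[-np.sin(np.radians(35)),0,np.cos(np.radians(35))]
def rep(d):
    s,R,p=st()
    print(s['t'],p.round(4),"F",s['force'].round(1),"M",s['moment'].round(2),"q",s['joint_positions'].round(3),"open",round(s['opening'],4))
    print("tooly",R[:,1].round(3),"want",-ax.round(3),"rel",rel(k+ax*d), "rel knob axial/lat", rel(k)); return s,R,p
E
python3 -c "from h import *;rep(.12)"
```

```text
9.675 [0.3706 0.0362 0.5121] F [-0.3 -0.5  0.2] M [-0.03  0.49 -0.02] q [ 0.184 -0.499 -0.074  1.391 -0.112  1.736] open 0.0602
tooly [ 0.576 -0.007 -0.817] want [ 0.573 -0.015 -0.819] rel [-14.49  30.39   2.87] rel knob axial/lat [-14.53  42.39   2.78]
```

```bash
cat > plan.py <<'E'
from h import *
import json
def plan(target,n,nrow,spin,jaw):
    s,R,p=st();d=(np.asarray(target)-p)*100
    out=[]
    for i in range(nrow):
        Ri=R@Rot.from_rotvec([0,spin*i,0]).as_matrix()
        out.append({"jaw":jaw,"xyz":[round(float(v),1) for v in (Ri.T@d/n if i<n else np.zeros(3))],"spin":spin})
    for i in range(0,nrow,5):print(json.dumps(out[i:i+5]))
E
python3 -c "
from plan import *
plan(k+ax*.09,10,10,-.18,.4)"
```

```text
[{"jaw": 0.4, "xyz": [-1.4, 3.3, 0.3], "spin": -0.18}, {"jaw": 0.4, "xyz": [-1.4, 3.3, 0.5], "spin": -0.18}, {"jaw": 0.4, "xyz": [-1.3, 3.3, 0.8], "spin": -0.18}, {"jaw": 0.4, "xyz": [-1.1, 3.3, 1.0], "spin": -0.18}, {"jaw": 0.4, "xyz": [-0.9, 3.3, 1.2], "spin": -0.18}]
[{"jaw": 0.4, "xyz": [-0.7, 3.3, 1.3], "spin": -0.18}, {"jaw": 0.4, "xyz": [-0.4, 3.3, 1.4], "spin": -0.18}, {"jaw": 0.4, "xyz": [-0.2, 3.3, 1.5], "spin": -0.18}, {"jaw": 0.4, "xyz": [0.1, 3.3, 1.5], "spin": -0.18}, {"jaw": 0.4, "xyz": [0.4, 3.3, 1.4], "spin": -0.18}]
```

Emit:
drive_tool([
  {"jaw": 0.4,"xyz": [-1.4,3.3,0.3],"spin": -0.18},
  {"jaw": 0.4,"xyz": [-1.4,3.3,0.5],"spin": -0.18},
  {"jaw": 0.4,"xyz": [-1.3,3.3,0.8],"spin": -0.18},
  {"jaw": 0.4,"xyz": [-1.1,3.3,1.0],"spin": -0.18},
  {"jaw": 0.4,"xyz": [-0.9,3.3,1.2],"spin": -0.18},
])

```text
t: 10.3
tcp_pos: [0.4062, 0.0505, 0.3173]
orientation: [0.701, 0.483, -0.114, -0.512]
force: [-0.6, 0.2, 0.8]
opening: 0.0599
```

```bash
python3 -c "
from plan import *
rep(.09)
plan(k+ax*.09,6,10,-.18,.4)"
```

```text
10.3 [0.4062 0.0505 0.3173] F [-0.6  0.2  0.8] M [-0.01  0.52  0.02] q [ 0.214 -0.558 -0.547  0.999 -0.128  0.83 ] open 0.0599
tooly [ 0.561 -0.009 -0.828] want [ 0.573 -0.015 -0.819] rel [-2.35 15.54  5.59] rel knob axial/lat [-2.31 24.54  5.45]
[{"jaw": 0.4, "xyz": [-0.4, 2.6, 0.9], "spin": -0.18}, {"jaw": 0.4, "xyz": [-0.2, 2.6, 1.0], "spin": -0.18}, {"jaw": 0.4, "xyz": [-0.0, 2.6, 1.0], "spin": -0.18}, {"jaw": 0.4, "xyz": [0.1, 2.6, 1.0], "spin": -0.18}, {"jaw": 0.4, "xyz": [0.3, 2.6, 1.0], "spin": -0.18}]
[{"jaw": 0.4, "xyz": [0.5, 2.6, 0.9], "spin": -0.18}, {"jaw": 0.4, "xyz": [0.0, 0.0, 0.0], "spin": -0.18}, {"jaw": 0.4, "xyz": [0.0, 0.0, 0.0], "spin": -0.18}, {"jaw": 0.4, "xyz": [0.0, 0.0, 0.0], "spin": -0.18}, {"jaw": 0.4, "xyz": [0.0, 0.0, 0.0], "spin": -0.18}]
```

Emit:
drive_tool([
  {"jaw": 0.4,"xyz": [-0.4,2.6,0.9],"spin": -0.18},
  {"jaw": 0.4,"xyz": [-0.2,2.6,1.0],"spin": -0.18},
  {"jaw": 0.4,"xyz": [0,2.6,1.0],"spin": -0.18},
  {"jaw": 0.4,"xyz": [0.1,2.6,1.0],"spin": -0.18},
  {"jaw": 0.4,"xyz": [0.3,2.6,1.0],"spin": -0.18},
])

```text
t: 10.92
tcp_pos: [0.436, 0.061, 0.1666]
orientation: [0.572, 0.659, -0.423, -0.245]
force: [0.3, -0.1, -0.2]
opening: 0.0597
```

Emit:
drive_tool([
  {"jaw": 0.2,"xyz": [0,0,0],"spin": -0.185},
  {"jaw": 0.2,"xyz": [0,0,0],"spin": -0.185},
  {"jaw": 0.2,"xyz": [0,0,0],"spin": -0.185},
  {"jaw": 0.2,"xyz": [0,0,0],"spin": -0.185},
  {"jaw": 0.2,"xyz": [0,0,0],"spin": -0.185},
])

```text
t: 11.55
tcp_pos: [0.4311, 0.06, 0.1524]
orientation: [0.313, 0.698, -0.64, 0.071]
force: [0.3, -1.3, -1.2]
opening: 0.0513
```

Emit:
drive_tool([
  {"jaw": 0.2,"xyz": [0,0,0],"spin": -0.185},
  {"jaw": 0.2,"xyz": [0,0,0],"spin": -0.185},
  {"jaw": 0.2,"xyz": [0,0,0],"spin": -0.185},
  {"jaw": 0.2,"xyz": [0,0,0],"spin": -0.185},
  {"jaw": 0.2,"xyz": [0,0,0],"spin": -0.185},
])

```text
t: 12.18
tcp_pos: [0.4279, 0.0594, 0.1426]
orientation: [0.016, -0.593, 0.713, -0.373]
force: [0.9, -0.6, -1.1]
opening: 0.0513
```

```bash
python3 -c "
from plan import *
rep(.08)"
```

```text
12.175 [0.4279 0.0594 0.1426] F [ 0.9 -0.6 -1.1] M [0.03 0.51 0.02] q [ 0.227 -0.454 -0.857  0.644 -0.134 -1.958] open 0.0513
tooly [ 0.514 -0.019 -0.858] want [ 0.573 -0.015 -0.819] rel [-2.12  0.74  0.8 ] rel knob axial/lat [-2.61  8.72  1.09]
```

```bash
python3 -c "
from plan import *
plan([.31,0.0,.68],11,6,-.17,.2)
print('after'); s,R,p=st()
Ri=R@Rot.from_rotvec([0,-.17*6,0]).as_matrix();print(Ri.T@(np.array([.31,0,.68])-p)*100/11)"
```

```text
[{"jaw": 0.2, "xyz": [-1.0, -4.7, 1.4], "spin": -0.17}, {"jaw": 0.2, "xyz": [-0.7, -4.7, 1.5], "spin": -0.17}, {"jaw": 0.2, "xyz": [-0.5, -4.7, 1.6], "spin": -0.17}, {"jaw": 0.2, "xyz": [-0.2, -4.7, 1.7], "spin": -0.17}, {"jaw": 0.2, "xyz": [0.1, -4.7, 1.7], "spin": -0.17}]
[{"jaw": 0.2, "xyz": [0.4, -4.7, 1.7], "spin": -0.17}]
after
[ 0.68046256 -4.73060798  1.56892729]
```

Emit:
drive_tool([
  {"jaw": 0.2,"xyz": [-1.0,-4.7,1.4],"spin": -0.17},
  {"jaw": 0.2,"xyz": [-0.7,-4.7,1.5],"spin": -0.17},
  {"jaw": 0.2,"xyz": [-0.5,-4.7,1.6],"spin": -0.17},
  {"jaw": 0.2,"xyz": [-0.2,-4.7,1.7],"spin": -0.17},
  {"jaw": 0.2,"xyz": [0.1,-4.7,1.7],"spin": -0.17},
])

```text
t: 12.8
tcp_pos: [0.3727, 0.0341, 0.3784]
orientation: [0.328, -0.384, 0.635, -0.585]
force: [0.9, 0.8, -0.5]
opening: 0.0512
```

Emit:
drive_tool([
  {"jaw": 0.2,"xyz": [0.5,-4.7,1.6],"spin": 0},
  {"jaw": 0.2,"xyz": [0.5,-4.7,1.6],"spin": 0},
  {"jaw": 0.2,"xyz": [0.5,-4.7,1.6],"spin": 0},
  {"jaw": 0.2,"xyz": [0.4,-4,1.3],"spin": 0},
  {"jaw": 0.2,"xyz": [0,-3,0],"spin": 0},
])

```text
t: 13.42
tcp_pos: [0.3221, 0.0133, 0.5934]
orientation: [0.332, -0.386, 0.634, -0.582]
force: [-0.3, -0.3, 1.0]
opening: 0.0513
```

```bash
python3 -c "
from plan import *
s,R,p=rep(.08);print(R.round(2))"
```

```text
13.425 [0.3221 0.0133 0.5934] F [-0.3 -0.3  1. ] M [0.03 0.45 0.01] q [ 0.109 -0.377  0.277  1.727 -0.076 -2.943] open 0.0513
tooly [ 0.482 -0.024 -0.876] want [ 0.573 -0.015 -0.819] rel [ -5.1   45.13 -10.81] rel knob axial/lat [-5.26 53.09 -9.96]
[[-0.1   0.48  0.87]
 [-0.99 -0.02 -0.1 ]
 [-0.03 -0.88  0.48]]
```

Emit:
drive_tool([
  {"jaw": 0.2,"xyz": [0,-4,0.8],"spin": 0},
  {"jaw": 0.2,"xyz": [0,-4,0.8],"spin": 0},
  {"jaw": 0.2,"xyz": [0,-4,0.8],"spin": 0},
  {"jaw": 0.2,"xyz": [0,-4,0.8],"spin": 0},
  {"jaw": 0.2,"xyz": [0,-4,0.8],"spin": 0},
])

```text
t: 14.05
tcp_pos: [0.2805, 0.0065, 0.7203]
orientation: [0.309, -0.366, 0.641, -0.599]
force: [0.4, -0.5, 0.3]
opening: 0.0512
```

Emit:
drive_tool([
  {"jaw": 0.2,"xyz": [0,-4,0.5],"spin": 0},
  {"jaw": 0.2,"xyz": [0,-4,0.5],"spin": 0},
  {"jaw": 0.2,"xyz": [0,-4,0.5],"spin": 0},
  {"jaw": 0.2,"xyz": [0,-4,0.5],"spin": 0},
  {"jaw": 0.2,"xyz": [0,-4,0.5],"spin": 0},
])

```text
t: 14.68
tcp_pos: [0.2195, -0.0002, 0.7776]
orientation: [0.247, -0.312, 0.669, -0.628]
force: [0.6, 0.9, 0.7]
opening: 0.0511
```

```bash
python3 -c "
from plan import *
s,R,p=rep(.08);print(R.round(2))"
```

```text
14.675 [ 2.195e-01 -2.000e-04  7.776e-01] F [0.6 0.9 0.7] M [-0.07  0.67 -0.02] q [ 0.205 -0.325  0.867  2.021 -0.156 -2.883] open 0.0511
tooly [ 0.686 -0.017 -0.727] want [ 0.573 -0.015 -0.819] rel [ -4.57  61.58 -27.06] rel knob axial/lat [ -4.46  69.5  -28.22]
[[-0.09  0.69  0.72]
 [-0.99 -0.02 -0.11]
 [-0.06 -0.73  0.68]]
```

Emit:
drive_tool([
  {"jaw": 0.2,"xyz": [-0.3,3,0],"spin": 0},
  {"jaw": 0.2,"xyz": [-0.4,5,-1],"spin": 0},
  {"jaw": 0.2,"xyz": [-0.4,5,-1.5],"spin": 0},
  {"jaw": 0.2,"xyz": [-0.4,5,-2],"spin": 0},
  {"jaw": 0.2,"xyz": [-0.4,5,-2.5],"spin": 0},
])

```text
t: 15.3
tcp_pos: [0.3281, 0.0274, 0.5682]
orientation: [0.239, -0.304, 0.667, -0.637]
force: [-0.4, 0.0, 0.9]
opening: 0.0517
```

```bash
python3 -c "
from plan import *
s,R,p=rep(.08)"
```

```text
15.3 [0.3281 0.0274 0.5682] F [-0.4  0.   0.9] M [-0.01  0.58  0.01] q [ 0.222 -0.634 -0.075  1.361 -0.159 -2.881] open 0.0517
tooly [ 0.705 -0.003 -0.709] want [ 0.573 -0.015 -0.819] rel [ -1.67  38.46 -21.24] rel knob axial/lat [ -1.44  46.35 -22.59]
```

Emit:
drive_tool([
  {"jaw": 0.2,"xyz": [-0.2,4.5,-2.6],"spin": -0.03},
  {"jaw": 0.2,"xyz": [-0.2,4.5,-2.6],"spin": -0.03},
  {"jaw": 0.2,"xyz": [-0.2,4.5,-2.6],"spin": -0.03},
  {"jaw": 0.2,"xyz": [-0.2,4.5,-2.6],"spin": 0},
  {"jaw": 0.2,"xyz": [-0.2,4,-2.4],"spin": 0},
])

```text
t: 15.92
tcp_pos: [0.3924, 0.0433, 0.3141]
orientation: [0.267, -0.272, 0.655, -0.652]
force: [0.8, 0.1, 1.0]
opening: 0.0515
```

```bash
python3 -c "
from plan import *
s,R,p=rep(.08)"
```

```text
15.925 [0.3924 0.0433 0.3141] F [0.8 0.1 1. ] M [0.07 0.64 0.  ] q [ 0.227 -0.744 -0.724  0.816 -0.161 -2.972] open 0.0515
tooly [ 0.709 -0.001 -0.706] want [ 0.573 -0.015 -0.819] rel [-2.06 15.88 -7.71] rel knob axial/lat [-1.93 23.76 -9.11]
```

Emit:
drive_tool([
  {"jaw": 0.2,"xyz": [0,1.0,0],"spin": 0.18},
  {"jaw": 0.2,"xyz": [0,1,0],"spin": 0.18},
  {"jaw": 0.2,"xyz": [0,1,0],"spin": 0.18},
  {"jaw": 0.2,"xyz": [0,1,0],"spin": 0.18},
  {"jaw": 0.2,"xyz": [0,1,0],"spin": 0.18},
])

```text
t: 16.55
tcp_pos: [0.4251, 0.0427, 0.2719]
orientation: [-0.053, -0.536, 0.705, -0.46]
force: [-0.4, 0.8, -0.0]
opening: 0.0511
```

```bash
python3 -c "
from plan import *
s,R,p=rep(.08)"
```

```text
16.55 [0.4251 0.0427 0.2719] F [-0.4  0.8 -0. ] M [-0.04  0.61 -0.01] q [ 0.191 -0.682 -0.801  0.677 -0.135 -2.07 ] open 0.0511
tooly [ 0.706 -0.001 -0.708] want [ 0.573 -0.015 -0.819] rel [ 4.33 10.61 -5.88] rel knob axial/lat [ 5.5  18.49 -6.61]
```

Emit:
drive_tool([
  {"jaw": 0.2,"xyz": [0,0,0],"spin": -0.18},
  {"jaw": 0.2,"xyz": [0,0,0],"spin": -0.18},
  {"jaw": 0.2,"xyz": [0,0,0],"spin": -0.18},
  {"jaw": 0.2,"xyz": [0,0,0],"spin": -0.18},
  {"jaw": 0.2,"xyz": [0,0,0],"spin": -0.18},
])

```text
t: 17.18
tcp_pos: [0.4235, 0.0424, 0.2715]
orientation: [0.267, -0.274, 0.655, -0.652]
force: [-0.4, 0.7, 0.2]
opening: 0.0515
```

```bash
python3 -c "
from plan import *
s,R,p=rep(.08)"
```

```text
17.175 [0.4235 0.0424 0.2715] F [-0.4  0.7  0.2] M [-0.02  0.6  -0.05] q [ 0.191 -0.687 -0.804  0.678 -0.135 -2.995] open 0.0515
tooly [ 0.707 -0.001 -0.707] want [ 0.573 -0.015 -0.819] rel [-2.12 10.69 -6.87] rel knob axial/lat [-2.   18.57 -8.26]
```

Emit:
drive_tool([
  {"jaw": 0.2,"xyz": [0,-2.5,-2.5],"spin": 0},
  {"jaw": 0.2,"xyz": [0,-2.5,-2.5],"spin": 0},
  {"jaw": 0.2,"xyz": [0,-2.5,-2.5],"spin": 0},
  {"jaw": 0.2,"xyz": [0,-2.5,-2.5],"spin": 0},
  {"jaw": 0.2,"xyz": [0,-2.5,-2.5],"spin": 0},
])

```text
t: 17.8
tcp_pos: [0.258, 0.0527, 0.2716]
orientation: [0.273, -0.281, 0.659, -0.643]
force: [-0.5, 1.3, -0.6]
opening: 0.0512
```

```bash
python3 -c "
from plan import *
s,R,p=rep(.08)"
```

```text
17.8 [0.258  0.0527 0.2716] F [-0.5  1.3 -0.6] M [0.03 0.71 0.08] q [ 0.777 -0.954 -0.794  1.14  -0.522 -2.501] open 0.0512
tooly [ 0.694 -0.017 -0.72 ] want [ 0.573 -0.015 -0.819] rel [-1.64 22.28  5.24] rel knob axial/lat [-1.63 30.18  3.99]
```

```bash
cat >> h.py <<'E'
def pre(d):  # shift so that grasp point sits d behind knob centre along the real tool axis
    s,R,p=st(); y=R[:,1]
    print("tilt",np.degrees(np.arctan2(y[0],-y[2])).round(1),"rel pre",rel(k+y*(.011-d)),"p",p.round(4),"F",s['force'].round(1),"q",s['joint_positions'].round(3),"open",round(s['opening'],4),s['t'])
E
python3 -c "
from plan import *
pre(.08)
s,R,p=st();plan(k-R[:,1]*.08,9,5,0,.2)"
```

```text
tilt 43.9 rel pre [-1.63 23.28  3.99] p [0.258  0.0527 0.2716] F [-0.5  1.3 -0.6] q [ 0.777 -0.954 -0.794  1.14  -0.522 -2.501] open 0.0512 17.8
[{"jaw": 0.2, "xyz": [-0.2, 2.5, 0.4], "spin": 0}, {"jaw": 0.2, "xyz": [-0.2, 2.5, 0.4], "spin": 0}, {"jaw": 0.2, "xyz": [-0.2, 2.5, 0.4], "spin": 0}, {"jaw": 0.2, "xyz": [-0.2, 2.5, 0.4], "spin": 0}, {"jaw": 0.2, "xyz": [-0.2, 2.5, 0.4], "spin": 0}]
```

Emit:
drive_tool([
  {"jaw": 0.2,"xyz": [-0.2,2,1.8],"spin": 0},
  {"jaw": 0.2,"xyz": [-0.2,2.5,1.5],"spin": 0},
  {"jaw": 0.2,"xyz": [-0.2,3,1.0],"spin": 0},
  {"jaw": 0.2,"xyz": [-0.2,3,0.5],"spin": 0},
  {"jaw": 0.2,"xyz": [-0.2,2,0],"spin": 0},
])

```text
t: 18.42
tcp_pos: [0.3761, 0.0874, 0.2172]
orientation: [-0.279, 0.269, -0.634, 0.669]
force: [-1.3, -0.7, -0.5]
opening: 0.0514
```

```bash
python3 -c "
from plan import *
pre(.08)"
```

```text
tilt 44.4 rel pre [ 3.12 11.08 -0.93] p [0.3761 0.0874 0.2172] F [-1.3 -0.7 -0.5] q [ 0.409 -0.764 -0.929  0.663 -0.244 -2.875] open 0.0514 18.425
```

Emit:
drive_tool([
  {"jaw": 0.2,"xyz": [1.0,3,-0.3],"spin": 0},
  {"jaw": 0.2,"xyz": [1.0,3,-0.3],"spin": 0},
  {"jaw": 0.2,"xyz": [0.8,3,-0.2],"spin": 0},
  {"jaw": 0.2,"xyz": [0,0.5,0],"spin": 0},
  {"jaw": 0.2,"xyz": [0,0,0],"spin": 0},
])

```text
t: 19.05
tcp_pos: [0.4389, 0.0622, 0.1419]
orientation: [-0.278, 0.269, -0.634, 0.669]
force: [0.0, 0.3, 0.4]
opening: 0.0514
```

```bash
python3 - <<'E'
from plan import *
pre(.08)
s,R,p=st();c=cam("wrist");print(p)
im=env.capture("wrist")[:,:,::-1].copy();cv2.imwrite("pics/w4.png",im)
print("k",proj(c,k),"kend",proj(c,k+ax*.01))
E
```

```text
tilt 44.5 rel pre [ 0.25  1.41 -0.09] p [0.4389 0.0622 0.1419] F [0.  0.3 0.4] q [ 0.209 -0.6   -1.06   0.34  -0.106 -3.022] open 0.0514 19.05
[0.43891337 0.06221243 0.14190274]
k [320.8436421  209.61354962] kend [320.35400212 211.48566167]
```

View pics/w4.png

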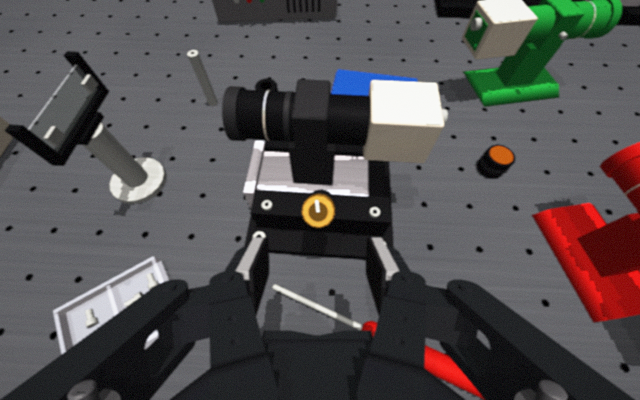

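The wrist view shows the brass knob centred between the fingers at (318,210), matching its predicted (320,211), with the plate touching the white end stop. I advance.

Emit:
drive_tool([
  {"jaw": 0.2,"xyz": [0.1,2,-0.1],"spin": 0},
  {"jaw": 0.2,"xyz": [0,2.5,0],"spin": 0},
  {"jaw": 0.2,"xyz": [0,1.5,0],"spin": 0},
  {"jaw": 0.2,"xyz": [0,0.5,0],"spin": 0},
  {"jaw": 0.2,"xyz": [0,0,0],"spin": 0},
])

```text
t: 19.73
tcp_pos: [0.4865, 0.0676, 0.1025]
orientation: [-0.274, 0.265, -0.634, 0.673]
force: [0.2, -0.6, -0.5]
opening: 0.0515
```

```bash
python3 - <<'E'
from plan import *
pre(0)
E
```

```text
tilt 45.2 rel pre [ 0.52  3.23 -0.77] p [0.4865 0.0676 0.1025] F [ 0.2 -0.6 -0.5] q [ 0.189 -0.427 -1.096  0.117 -0.087 -3.041] open 0.0515 19.725
```

Emit:
drive_tool([
  {"jaw": 0.2,"xyz": [0.4,-0.3,-0.8],"spin": 0},
  {"jaw": 0.2,"xyz": [0,0,0],"spin": 0},
  {"jaw": 0.2,"xyz": [0,0,0],"spin": 0},
  {"jaw": 0.2,"xyz": [0,0,0],"spin": 0},
  {"jaw": 0.2,"xyz": [0,0,0],"spin": 0},
])

```text
t: 20.35
tcp_pos: [0.4783, 0.0631, 0.101]
orientation: [-0.272, 0.264, -0.634, 0.674]
force: [0.3, -0.6, -0.0]
opening: 0.0511
```

```bash
python3 - <<'E'
from plan import *
pre(0)
s,R,p=st();c=cam("wrist")
im=env.capture("wrist")[:,:,::-1].copy();cv2.imwrite("pics/w5.png",im)
h=cv2.cvtColor(im,cv2.COLOR_BGR2HSV);m=((h[...,0]>12)&(h[...,0]<28)&(h[...,1]>110)&(h[...,2]>70)).astype(np.uint8)
n,l,q,ce=cv2.connectedComponentsWithStats(m);i=1+q[1:,4].argmax();print(q[i],ce[i],"pred",proj(c,k),proj(c,k+ax*.01))
E
```

```text
tilt 45.4 rel pre [ 0.12  3.72 -0.08] p [0.4783 0.0631 0.101 ] F [ 0.3 -0.6 -0. ] q [ 0.179 -0.451 -1.113  0.12  -0.08  -3.048] open 0.0511 20.35
[ 294  216   45   48 1568] [316.33482143 239.86670918] pred [319.93244004 238.23794025] [319.12795672 242.20672499]
```

Emit:
drive_tool([
  {"jaw": 0.2,"xyz": [0,0.9,-0.15],"spin": 0},
  {"jaw": 0.2,"xyz": [0,0.9,-0.15],"spin": 0},
  {"jaw": 0.2,"xyz": [0,0.9,-0.15],"spin": 0},
  {"jaw": 0.2,"xyz": [0,0.2,-0.05],"spin": 0},
  {"jaw": 0.2,"xyz": [0,0,0],"spin": 0},
])

```text
t: 21.02
tcp_pos: [0.4965, 0.0644, 0.0741]
orientation: [-0.273, 0.265, -0.634, 0.673]
force: [0.7, 0.2, -0.6]
opening: 0.0515
```

```bash
sed -i 's/^k=S+Rs()@\[-.063,0,.082\]/k=S+Rs()@[-.063,.0015,.082]/' h.py; python3 - <<'E'
from plan import *
pre(0)
s,R,p=st();c=cam("wrist")
im=env.capture("wrist")[:,:,::-1].copy();cv2.imwrite("pics/w6.png",im)
h=cv2.cvtColor(im,cv2.COLOR_BGR2HSV);m=((h[...,0]>12)&(h[...,0]<28)&(h[...,1]>110)&(h[...,2]>70)).astype(np.uint8)
n,l,q,ce=cv2.connectedComponentsWithStats(m);i=1+q[1:,4].argmax();print(q[i],ce[i],"pred",proj(c,k),proj(c,k+ax*.01))
E
```

```text
tilt 45.2 rel pre [-0.03  0.55  0.56] p [0.4965 0.0644 0.0741] F [ 0.7  0.2 -0.6] q [ 1.720e-01 -3.550e-01 -1.135e+00  3.000e-03 -7.500e-02 -3.053e+00] open 0.0515 21.025
[ 288  224   56   60 2460] [316.12398374 254.44674797] pred [317.48917082 252.1185662 ] [316.30405297 258.16782366]
```

Emit:
drive_tool([
  {"jaw": 0.2,"xyz": [0,0.4,0.55],"spin": 0},
  {"jaw": 0.0,"xyz": [0,0,0],"spin": 0},
  {"jaw": -0.3,"xyz": [0,0,0],"spin": 0},
  {"jaw": -0.6,"xyz": [0,0,0],"spin": 0},
  {"jaw": -0.7,"xyz": [0,0,0],"spin": 0},
], squeeze=25)

```text
t: 21.7
tcp_pos: [0.5041, 0.0651, 0.0768]
orientation: [-0.272, 0.264, -0.634, 0.674]
force: [0.9, -0.5, 0.4]
opening: 0.0235
```

```bash
python3 - <<'E'
from plan import *
pre(0);s=env.sense();print(s['moment'],s['joint_efforts'])
im=env.capture("wrist")[:,:,::-1].copy();cv2.imwrite("pics/w7.png",im)
cv2.imwrite("pics/w7c.png",cv2.resize(im[150:350,170:470],None,fx=2,fy=2))
E
```

```text
tilt 45.4 rel pre [ 0.    0.2  -0.16] p [0.5041 0.0651 0.0768] F [ 0.9 -0.5  0.4] q [ 1.700e-01 -3.410e-01 -1.122e+00 -1.000e-03 -7.300e-02 -3.055e+00] open 0.0235 21.7
[-0.08067474  0.70247424  0.01099262] [-1.99049679e-01 -1.42155379e+01  3.62020183e+01 -7.11506009e+00
 -1.75756509e-01  2.17831397e-02]
```

View pics/w7c.png

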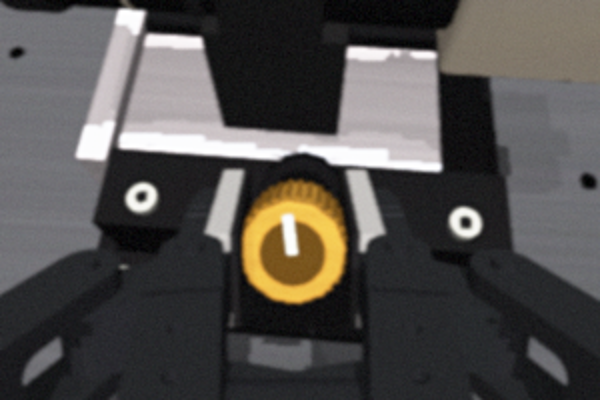

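Emit:
drive_tool([
  {"jaw": -0.7,"xyz": [0,0,0],"spin": 0.1},
  {"jaw": -0.7,"xyz": [0,0,0],"spin": 0.12},
  {"jaw": -0.7,"xyz": [0,0,0],"spin": 0.12},
  {"jaw": -0.7,"xyz": [0,0,0],"spin": 0.12},
  {"jaw": -0.7,"xyz": [0,0,0],"spin": 0.12},
])

```text
t: 22.38
tcp_pos: [0.5039, 0.0639, 0.0764]
orientation: [0.074, -0.45, 0.687, -0.565]
force: [1.4, 1.9, -0.2]
opening: 0.0233
```

```bash
cat >> h.py <<'E'
def tq():
    s,R,p=st();print("torque about tool y: M",(s['moment']@R[:,1]).round(3),"q6 eff",s['joint_efforts'][5].round(3),"M tool",(R.T@s['moment']).round(2),"Ftool",(R.T@s['force']).round(1),"q6",s['joint_positions'][5].round(3));pre(0)
E
cat > mark.py <<'E'
from h import *
def mark(name):
    c=cam("wrist");im=env.capture("wrist")[:,:,::-1].copy();cv2.imwrite(f"pics/{name}.png",im);return im
E
python3 -c "
from mark import *
tq();mark('w8')"
```

```text
torque about tool y: M -0.162 q6 eff -0.822 M tool [-0.59 -0.16 -0.91] Ftool [-2.   1.2 -0.3] q6 -2.458
tilt 45.3 rel pre [-0.03  0.18 -0.16] p [0.5039 0.0639 0.0764] F [ 1.4  1.9 -0.2] q [ 1.690e-01 -3.400e-01 -1.123e+00 -1.000e-03 -7.700e-02 -2.458e+00] open 0.0233 22.375
```

```bash
cat >> mark.py <<'E'
def ang(name):
    im=cv2.imread(f"pics/{name}.png");h=cv2.cvtColor(im,cv2.COLOR_BGR2HSV)
    m=((h[...,0]>12)&(h[...,0]<28)&(h[...,1]>110)&(h[...,2]>60)).astype(np.uint8)
    n,l,q,ce=cv2.connectedComponentsWithStats(m);i=1+q[1:,4].argmax();x,y,w,hh=q[i,:4]
    hull=np.zeros_like(m);cv2.fillConvexPoly(hull,cv2.convexHull(cv2.findNonZero((l==i).astype(np.uint8))),1)
    wm=(hull>0)&(h[...,1]<70)&(h[...,2]>150)
    vs,us=np.nonzero(wm);
    dk=(hull>0)&(h[...,2]<130)&(h[...,1]>110);dv,du=np.nonzero(dk)
    d=np.array([us.mean()-du.mean(),vs.mean()-dv.mean()])
    print(name,"mark px",len(us),us.mean().round(1),vs.mean().round(1),"disc",du.mean().round(1),dv.mean().round(1),"ang",np.degrees(np.arctan2(-d[1],d[0])).round(1))
E
python3 -c "
from mark import *
ang('w7');ang('w8')"
```

```text
w7 mark px 138 314.5 267.3 disc 316.5 272.3 ang 111.3
w8 mark px 140 311.8 268.1 disc 314.5 272.0 ang 124.4
```

Emit:
drive_tool([
  {"jaw": -0.7,"xyz": [0,0,0],"spin": 0.17},
  {"jaw": -0.7,"xyz": [0,0.01,0],"spin": 0.17},
  {"jaw": -0.7,"xyz": [0,0.01,0],"spin": 0.17},
  {"jaw": -0.7,"xyz": [0,0.01,0],"spin": 0.17},
  {"jaw": -0.7,"xyz": [0,0.01,0],"spin": 0.17},
])

```text
t: 23.05
tcp_pos: [0.5034, 0.0633, 0.0752]
orientation: [-0.222, -0.646, 0.656, -0.322]
force: [-1.9, 1.0, 2.8]
opening: 0.0231
```

```bash
python3 -c "
from mark import *
tq();mark('w9');ang('w9')"
```

```text
torque about tool y: M -0.183 q6 eff -1.294 M tool [ 0.03 -0.18 -1.13] Ftool [-0.8 -3.3 -1. ] q6 -1.588
tilt 45.2 rel pre [-0.03  0.14 -0.17] p [0.5034 0.0633 0.0752] F [-1.9  1.   2.8] q [ 1.700e-01 -3.390e-01 -1.124e+00 -1.000e-03 -7.900e-02 -1.588e+00] open 0.0231 23.05
w9 mark px 115 312.1 275.5 disc 318.5 266.4 ang -125.0
```

```bash
python3 -c "
import cv2,numpy as np
a=[cv2.resize(cv2.imread(f'pics/w{i}.png')[200:330,230:400],None,fx=1.5,fy=1.5,interpolation=2) for i in(7,8,9)]
cv2.imwrite('pics/cmp.png',np.hstack(a))"
```

```text
(no output)
```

View pics/cmp.png

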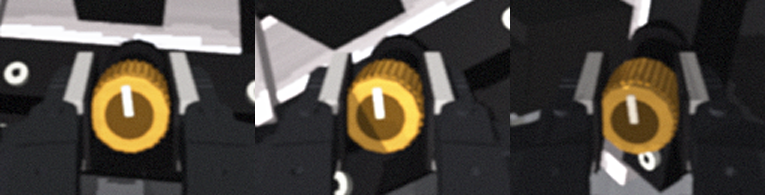

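Emit:
drive_tool([
  {"jaw": -0.7,"xyz": [0,0.01,0],"spin": 0.17},
  {"jaw": -0.7,"xyz": [0,0.01,0],"spin": 0.17},
  {"jaw": -0.7,"xyz": [0,0.01,0],"spin": 0.17},
  {"jaw": -0.7,"xyz": [0,0.01,0],"spin": 0.17},
  {"jaw": -0.7,"xyz": [0,0.01,0],"spin": 0.17},
])

```text
t: 23.72
tcp_pos: [0.5029, 0.0638, 0.0741]
orientation: [0.474, 0.722, -0.503, 0.023]
force: [-0.8, -0.1, 1.0]
opening: 0.0231
```

```bash
python3 -c "
from mark import *
tq()"
```

```text
torque about tool y: M -0.048 q6 eff -1.368 M tool [ 0.67 -0.05 -0.81] Ftool [-0.1 -1.3 -0.1] q6 -0.727
tilt 45.1 rel pre [ 0.    0.1  -0.17] p [0.5029 0.0638 0.0741] F [-0.8 -0.1  1. ] q [ 1.700e-01 -3.380e-01 -1.124e+00 -1.000e-03 -7.700e-02 -7.270e-01] open 0.0231 23.725
```

Emit:
drive_tool([
  {"jaw": -0.7,"xyz": [0,0.01,0],"spin": 0.15},
  {"jaw": -0.7,"xyz": [0,0.01,0],"spin": 0.1},
  {"jaw": -0.7,"xyz": [0,0.01,0],"spin": 0.1},
  {"jaw": -0.7,"xyz": [0,0.01,0],"spin": 0.1},
  {"jaw": -0.7,"xyz": [0,0.01,0],"spin": 0.1},
])

```text
t: 24.35
tcp_pos: [0.5027, 0.0644, 0.0735]
orientation: [0.592, 0.702, -0.356, -0.173]
force: [-3.0, 1.6, 2.9]
opening: 0.0232
```

```bash
python3 -c "
from mark import *
tq();mark('w10')"
```

```text
torque about tool y: M -0.116 q6 eff -0.715 M tool [ 0.62 -0.12 -0.35] Ftool [ 1.8 -4.  -0.5] q6 -0.18
tilt 45.1 rel pre [ 0.01  0.07 -0.18] p [0.5027 0.0644 0.0735] F [-3.   1.6  2.9] q [ 0.17  -0.337 -1.125 -0.002 -0.075 -0.18 ] open 0.0232 24.35
```

Emit:
drive_tool([
  {"jaw": -0.7,"xyz": [0,0,0],"spin": 0.05},
  {"jaw": -0.7,"xyz": [0,0,0],"spin": 0.05},
  {"jaw": -0.7,"xyz": [0,0.01,0],"spin": 0.05},
  {"jaw": -0.7,"xyz": [0,0,0],"spin": 0.05},
  {"jaw": -0.7,"xyz": [0,0,0],"spin": 0.05},
], squeeze=20)

```text
t: 25.02
tcp_pos: [0.5026, 0.0648, 0.0734]
orientation: [0.629, 0.677, -0.284, -0.254]
force: [-2.0, 0.6, 1.5]
opening: 0.0233
```

```bash
python3 -c "
from mark import *
tq()"
```

```text
torque about tool y: M -0.135 q6 eff -0.238 M tool [ 0.81 -0.14  0.18] Ftool [ 0.7 -2.4  0.3] q6 0.056
tilt 45.1 rel pre [ 0.02  0.06 -0.18] p [0.5026 0.0648 0.0734] F [-2.   0.6  1.5] q [ 0.17  -0.337 -1.126 -0.003 -0.074  0.056] open 0.0233 25.025
```

Emit:
drive_tool([
  {"jaw": -0.7,"xyz": [0,0,0],"spin": 0.06},
  {"jaw": -0.7,"xyz": [0,0,0],"spin": 0.06},
  {"jaw": -0.7,"xyz": [0,0.01,0],"spin": 0.06},
  {"jaw": -0.7,"xyz": [0,0,0],"spin": 0.06},
  {"jaw": -0.7,"xyz": [0,0,0],"spin": 0.06},
])

```text
t: 25.65
tcp_pos: [0.5026, 0.0652, 0.0732]
orientation: [0.663, 0.635, -0.193, -0.347]
force: [4.4, 3.5, -3.2]
opening: 0.0232
```

```bash
python3 -c "
from mark import *
tq()"
```

```text
torque about tool y: M -0.183 q6 eff -0.278 M tool [ 0.6  -0.18  0.31] Ftool [ 3.3  5.5 -0.2] q6 0.339
tilt 45.1 rel pre [ 0.03  0.05 -0.2 ] p [0.5026 0.0652 0.0732] F [ 4.4  3.5 -3.2] q [ 0.171 -0.337 -1.126 -0.004 -0.074  0.339] open 0.0232 25.65
```

Emit:
drive_tool([
  {"jaw": -0.7,"xyz": [0,0,0],"spin": 0.06},
  {"jaw": -0.7,"xyz": [0,0,0],"spin": 0.06},
  {"jaw": -0.7,"xyz": [0,0,0],"spin": 0.06},
  {"jaw": -0.7,"xyz": [0,0,0],"spin": 0.06},
  {"jaw": -0.7,"xyz": [0,0,0],"spin": 0.06},
])

```text
t: 26.28
tcp_pos: [0.5028, 0.0658, 0.0729]
orientation: [0.683, 0.579, -0.098, -0.434]
force: [2.4, 3.3, -1.2]
opening: 0.0229
```

```bash
python3 -c "
from mark import *
tq();s=env.sense();print('about -ax',s['moment']@-ax,s['moment'])"
```

```text
torque about tool y: M -0.2 q6 eff -0.267 M tool [ 0.62 -0.2   0.7 ] Ftool [3.1 2.7 0.8] q6 0.622
tilt 45.1 rel pre [ 0.04  0.01 -0.21] p [0.5028 0.0658 0.0729] F [ 2.4  3.3 -1.2] q [ 0.172 -0.335 -1.126 -0.004 -0.074  0.622] open 0.0229 26.275
about -ax -0.1954564327489031 [-0.39320586  0.86291858 -0.05215334]
```

Emit:
drive_tool([
  {"jaw": -0.7,"xyz": [0,0,0],"spin": 0.06},
  {"jaw": -0.7,"xyz": [0,0,0],"spin": 0.06},
  {"jaw": -0.7,"xyz": [0,0.01,0],"spin": 0.06},
  {"jaw": -0.7,"xyz": [0,0,0],"spin": 0.06},
  {"jaw": -0.7,"xyz": [0,0,0],"spin": 0.06},
])

```text
t: 26.9
tcp_pos: [0.5032, 0.0663, 0.0728]
orientation: [0.69, 0.513, -0.001, -0.511]
force: [1.3, 2.7, 0.4]
opening: 0.0234
```

```bash
python3 -c "
from mark import *
tq();s=env.sense();print('about -ax',s['moment']@-ax,s['moment'])"
```

```text
torque about tool y: M -0.564 q6 eff 0.125 M tool [ 0.46 -0.56  1.  ] Ftool [2.8 0.8 1. ] q6 0.905
tilt 45.1 rel pre [ 0.05 -0.03 -0.2 ] p [0.5032 0.0663 0.0728] F [1.3 2.7 0.4] q [ 0.173 -0.334 -1.125 -0.005 -0.075  0.905] open 0.0234 26.9
about -ax -0.5497090932627445 [-0.70666818  0.99828839  0.15845735]
```

```bash
python3 -c "
from mark import *
mark('w11');tq()
a=[cv2.resize(cv2.imread(f'pics/w{i}.png')[200:330,230:400],None,fx=2,fy=2,interpolation=2) for i in(10,11)]
cv2.imwrite('pics/cmp2.png',np.hstack(a))"
```

```text
torque about tool y: M -0.517 q6 eff 0.569 M tool [ 0.48 -0.52  0.95] Ftool [1.9 0.6 0.8] q6 0.907
tilt 45.1 rel pre [ 0.05 -0.03 -0.21] p [0.5032 0.0663 0.0728] F [1.  1.9 0.2] q [ 0.173 -0.334 -1.125 -0.005 -0.075  0.907] open 0.0231 26.95
```

View pics/cmp2.png

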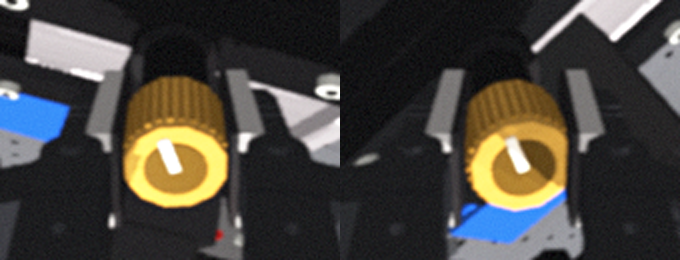

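Torque rose firmly at about 227° (0.63 turn); stop and let the target relax.

Emit:
drive_tool([
  {"jaw": -0.7,"xyz": [0,0,0],"spin": 0},
  {"jaw": -0.7,"xyz": [0,0,0],"spin": 0},
  {"jaw": -0.7,"xyz": [0,0,0],"spin": 0},
  {"jaw": -0.7,"xyz": [0,0,0],"spin": 0},
  {"jaw": -0.7,"xyz": [0,0,0],"spin": 0},
])

```text
t: 27.58
tcp_pos: [0.5032, 0.0663, 0.0728]
orientation: [0.69, 0.515, -0.003, -0.509]
force: [0.8, 2.6, -0.3]
opening: 0.0226
```

```bash
python3 -c "
from mark import *
tq();s=env.sense();print('about ax',s['moment']@ax,s['moment'])"
```

```text
torque about tool y: M -0.367 q6 eff 0.389 M tool [ 0.5  -0.37  0.87] Ftool [2.1 0.9 1.5] q6 0.898
tilt 45.0 rel pre [ 0.05 -0.03 -0.21] p [0.5032 0.0663 0.0728] F [ 0.8  2.6 -0.3] q [ 0.174 -0.334 -1.125 -0.005 -0.075  0.898] open 0.0226 27.575
about ax 0.37283831304724874 [-0.48419245  0.94331959  0.09925481]
```

Emit:
drive_tool([
  {"jaw": -0.3,"xyz": [0,0,0],"spin": 0},
  {"jaw": 0.2,"xyz": [0,0,0],"spin": 0},
  {"jaw": 0.2,"xyz": [0,0,0],"spin": 0},
  {"jaw": 0.2,"xyz": [0,0,0],"spin": 0},
  {"jaw": 0.2,"xyz": [0,0,0],"spin": 0},
])

```text
t: 28.2
tcp_pos: [0.5031, 0.0659, 0.0727]
orientation: [0.69, 0.514, -0.003, -0.509]
force: [0.1, -0.2, 0.5]
opening: 0.0514
```

```bash
python3 -c "
from mark import *
tq();s=env.sense();print('about ax',s['moment']@ax,s['moment'])
mark('w12')"
```

```text
torque about tool y: M 0.033 q6 eff 0.0 M tool [0.42 0.03 0.49] Ftool [ 0.2 -0.3 -0.4] q6 0.899
tilt 45.1 rel pre [ 0.08 -0.02 -0.19] p [0.5031 0.0659 0.0727] F [ 0.1 -0.2  0.5] q [ 0.173 -0.334 -1.125 -0.005 -0.075  0.899] open 0.0514 28.2
about ax -0.0025216259917300835 [-0.03849441  0.64399489 -0.04161114]
```

Emit:
drive_tool([
  {"jaw": 0.2,"xyz": [0,-1,0],"spin": 0},
  {"jaw": 0.2,"xyz": [0,-2,0],"spin": 0},
  {"jaw": 0.2,"xyz": [0,-2.5,0],"spin": 0},
  {"jaw": 0.2,"xyz": [0,-3,0],"spin": 0},
  {"jaw": 0.2,"xyz": [0,-2,0],"spin": 0},
])

```text
t: 28.88
tcp_pos: [0.4247, 0.0604, 0.1485]
orientation: [0.69, 0.513, -0.004, -0.51]
force: [0.2, -0.1, -0.4]
opening: 0.0509
```

Emit:
drive_tool([
  {"jaw": 0.2,"xyz": [0,0,0],"spin": 0},
  {"jaw": 0.2,"xyz": [0,0,0],"spin": 0},
  {"jaw": 0.2,"xyz": [0,0,0],"spin": 0},
  {"jaw": 0.2,"xyz": [0,0,0],"spin": 0},
  {"jaw": 0.2,"xyz": [0,0,0],"spin": 0},
])

```text
t: 29.5
tcp_pos: [0.4246, 0.0604, 0.1482]
orientation: [0.69, 0.513, -0.004, -0.51]
force: [-0.2, 0.2, 1.0]
opening: 0.0511
```

```bash
python3 -c "
from mark import *
pre(0)
w=mark('w13');t=env.capture('top')[:,:,::-1];cv2.imwrite('pics/t13.png',t)
im=np.vstack([cv2.resize(w[60:360,120:520],(560,420)),np.zeros((10,560,3),np.uint8)])
tt=cv2.resize(t[160:260,240:400],(560,350),interpolation=2)
cv2.imwrite('pics/fin.png',cv2.resize(np.vstack([im,tt]),None,fx=.76,fy=.76))"
```

```text
tilt 44.9 rel pre [ 0.27 10.88 -0.33] p [0.4246 0.0604 0.1482] F [-0.2  0.2  1. ] q [ 0.208 -0.653 -1.067  0.377 -0.1    0.925] open 0.0511 29.5
```

View pics/fin.png

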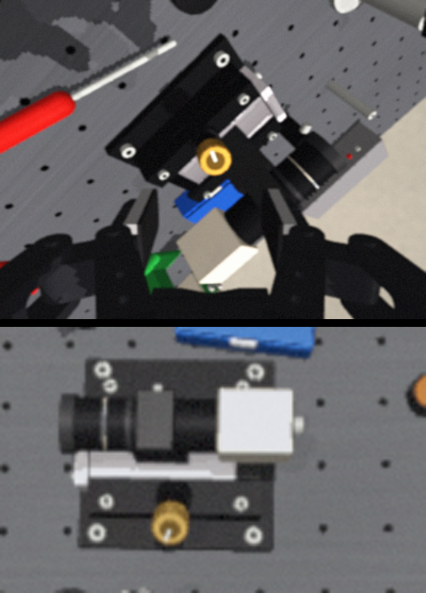

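The final view shows the plate butted against the white stop, the knob turned and free of the fingers, and neighbours in place. One numeric check, then hand in.

```bash
python3 -c "
from h import *
c=cam('top')
def box(f):
    h=cv2.cvtColor(cv2.imread(f),cv2.COLOR_BGR2HSV);m=((h[...,2]>200)&(h[...,1]<40)).astype(np.uint8);m[:,:315]=0;m[:,400:]=0;m[:170]=0;m[260:]=0
    n,l,q,ce=cv2.connectedComponentsWithStats(m);i=1+q[1:,4].argmax();return onz(c,*ce[i],.138),q[i]
print(box('pics/top0.png'),box('pics/t13.png'))
a=cv2.imread('pics/top0.png').astype(int);b=cv2.imread('pics/t13.png').astype(int)
d=(abs(a-b).max(2)>60).astype(np.uint8);n,l,q,ce=cv2.connectedComponentsWithStats(d)
print([list(x) for x in q[1:] if x[4]>25])
env.finish_job()"
```

```text
(array([ 0.55700671, -0.02766478,  0.138     ]), array([340, 184,  27,  24, 634], dtype=int32)) (array([0.55832271, 0.00309178, 0.138     ]), array([322, 183,  28,  24, 623], dtype=int32))
[[np.int32(311), np.int32(183), np.int32(30), np.int32(29), np.int32(511)], [np.int32(350), np.int32(184), np.int32(17), np.int32(24), np.int32(394)], [np.int32(263), np.int32(186), np.int32(26), np.int32(31), np.int32(320)], [np.int32(298), np.int32(187), np.int32(6), np.int32(6), np.int32(26)], [np.int32(309), np.int32(187), np.int32(12), np.int32(7), np.int32(46)], [np.int32(298), np.int32(199), np.int32(6), np.int32(7), np.int32(30)], [np.int32(309), np.int32(199), np.int32(11), np.int32(7), np.int32(59)], [np.int32(290), np.int32(206), np.int32(17), np.int32(5), np.int32(62)], [np.int32(328), np.int32(209), np.int32(16), np.int32(14), np.int32(151)], [np.int32(267), np.int32(260), np.int32(74), np.int32(105), np.int32(2861)], [np.int32(296), np.int32(342), np.int32(18), np.int32(3), np.int32(43)], [np.int32(281), np.int32(356), np.int32(50), np.int32(15), np.int32(179)], [np.int32(279), np.int32(386), np.int32(10), np.int32(13), np.int32(53)], [np.int32(319), np.int32(390), np.int32(16), np.int32(9), np.int32(53)], [np.int32(297), np.int32(394), np.int32(25), np.int32(6), np.int32(79)]]
the job is handed in; nothing more can be done
```

The camera is home against the end stop and the thumbscrew is seated. I probably overshot the snug torque, though, and I could not see whether the thread bush turned. The job is handed in at about 29.6 s, with the gripper open and clear.

- **Slide:** I gripped the lens barrel and pushed the camera about 31 mm, until it stopped moving with about 12 N against it. The top view agrees: the camera box moved 30.8 mm and the plate meets the stop.
- **Thumbscrew:** I took the knob along its leaning axis and turned it clockwise about 227° (0.63 turn) without slipping. I stopped when the torque rose sharply.

**Checks that failed or disagree**
- **Torque:** it read 0.52–0.57 N m at its peak and about 0.37 N m once I stopped turning. The snug range is 0.15–0.3 N m and the bush spins at 0.4 N m. Off-axis loading may add about 0.1 N m to these readings, so the true peak could be near 0.4 or above it. The black bush mark was never in view.
- **Tool tilt:** the interface cannot tilt the tool, so I got the lean by driving the arm against its joint range. It ended at about 45°, not 35°, so the grip was about 10° off the screw's axis.
- **Joint range:** during this, joint 2 read -0.954 (listed limit -0.95) and joint 4 read 2.021 (listed limit 2.02).
- **Wrist force:** it briefly reached about 70 N in free air, under the 120 N limit.
- **Other things on the table:** between the first and last top views, the only changes away from the camera are in the strip now covered by the arm. The lens cap and hex driver lie partly in that strip, so this check does not fully cover them. No contact with either was felt.

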